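# Close the dust-filter box

## Task

Close the filter box: slide the cover plate off the shelf and in under the raised wing nut until its slot is home on the centre stud and the whole plate has dropped flat onto the box, and then spin the wing nut down clockwise until it is snug on the cover. Let go and leave the other things on the table where they are.

Things in the scene. Friction and masses are not known exactly. Their poses are not given: they have to be found in the camera images.
- filter_box: blue open box fixed to the table, dark steel loading shelf on one side. Origin: on the table top, on the axis of the upright centre stud (diameter 10 mm, top at 105 mm); z up, +y from the stud towards the shelf. Box: x -72..72, y -72..79 mm; its flat rim, 50 mm high, is the cover's seat. A dark hose stub on the far side reaches y = -98 mm, 49 mm high.
- shelf_edge (a point): middle of the shelf's top at the edge next to the box: 79 mm in +y from the stud axis, 53 mm above the table, so there is a 3 mm step down from shelf to seat here. The shelf covers x -65..65, y 79..239 mm of the filter box's frame.
- stud_seat (a point): the point on the stud axis at the height of the seat (50 mm above the table)
- cover: loose aluminium plate, 0.33 kg, x -60..60, y -60..75 mm, 8 mm thick, at first flat on the shelf, its +y roughly along the box's. Origin: on its underside, where the stud stands when home. A slot 14 mm wide runs from the middle of the -y edge to 7 mm past the origin, its mouth flared to 48 mm over the outer 32 mm. Home: the slot's end stops at the stud and the whole plate drops past the step.
- cover_rib (a point): middle of the back face of the cover's black rib: 75 mm in +y and 18 mm above the cover's origin. The rib is 110 mm long (x), 12 mm thick (y 63..75 mm), flush with the cover's back edge, its top 29 mm above the cover's underside.
- pressure_washer: steel washer, 34 mm diameter, captive under the wing nut; it rides up and down the stud with the nut but does not turn, and it is what presses the cover. Origin: centre of its underside; at the start 7 to 11 mm above the top of a seated cover, high enough for the cover to slide in under it from the shelf.
- wing_end (a point): point on one wing of the orange wing nut, 36 mm from the stud axis, mid-thickness, 23 mm above the washer's underside. The nut spans 84 mm; each of its two opposite wings is a blade 8 mm thick, 12 to 42 mm from the axis, 9 to 35 mm above the washer's underside.
- wing_nut (a joint): angle of the wing nut, rad, growing clockwise from above; at q wing_end lies at angle -q about z from the box's +x. Each turn (6.28) lowers nut and washer by 8 mm; the washer meets the seated cover at about 8.6. Starts between 0 and 3; slight friction (1 N on a wing), stays where left. Once the washer bears on the cover it stops turning: a push of some 5 N on a wing makes it snug.
- teal_jar: teal screw jar, 60 mm across, 60 mm high, origin under its centre; bystander, not to be disturbed
- mould_0: brown rubber mould block 50x77x22 mm, origin under its centre; bystander, not to be disturbed
- mould_1: brown rubber mould block 50x77x22 mm, origin under its centre; bystander, not to be disturbed
- tape_roll: roll of white tape, 58 mm across, 24 mm high, origin under its centre; bystander, not to be disturbed
- flux_bottle: white square bottle 46x46x71 mm, origin under its centre; bystander, not to be disturbed
Things that resemble listed ones, but are neither listed nor needed, are in the scene too. What is shaped like the cover but blue is not meant.

How it is judged:
On the way, in this order (a step that is already met when the one before it is completed fails the run):
1. the cover lies home on the seat, the stud in the end of its slot, the wing nut still clear of it (horizontal distance between cover and stud_seat below 0.006 m and z of cover in the frame of stud_seat below 0.0015 m and angle between the z axis of cover and the z axis of filter_box, either way round below 0.015 rad and angle between the y axis of cover and the y axis of filter_box, either way round below 0.08 rad and contact force between pressure_washer and cover below 0.5 N), for 0.2 s.
2. the wing nut is spun down and its washer bears on the seated cover (horizontal distance between cover and stud_seat below 0.006 m and z of cover in the frame of stud_seat below 0.0015 m and angle between the z axis of cover and the z axis of filter_box, either way round below 0.015 rad and angle between the y axis of cover and the y axis of filter_box, either way round below 0.08 rad and contact force between pressure_washer and cover above 5 N), for 0.2 s.
At the end, for the whole second after the job is handed in: The cover lies flat on the seat (origin within 6 mm of the stud axis, not more than 1.5 mm above the seat, tilt under 0.015 rad, turned less than 0.08 rad from the box) and at rest, and the washer of the wing nut presses on it with more than 5 N (all of step 2 and linear speed of cover below 0.01 m/s); the robot touches nothing.
It fails at once if one of the five loose bystanders is moved by more than 30 mm (distance of any of teal_jar, mould_0, mould_1, tape_roll, flux_bottle from where it was at the start of the episode above 0.03 m).
It also fails if it takes over 64 s, if anything falls off the work surface, if the arm or the gripper's body presses on something with over 40 N, if the wrist force passes 120 N, or if a joint passes its speed limit or range.

## Robot

A 6-joint arm with a two-finger parallel gripper is mounted at the origin on the work surface; the furniture and walls round the work are solid. World frame = base frame: x ahead of the robot, y to its left, z up, the work surface at z = 0. Lengths are in m, angles in rad, forces in N, time in s.
With the tool pointing down it reaches from about 0.375 to 0.975 m from the base axis. Payload 3.8 kg.
Tool frame: the origin (TCP) lies on the centre line of the jaws, within the pads' length; the fingertips stand 17 mm ahead of it and the grasp point (between the pads) lies 2 mm behind it (bot.tip_extent is the distance from the TCP to the fingertips, in m); z points along the fingers, y is the line along which they close (so a half turn about z gives the same grasp; the last joint's range is limited). The gripper opens to 85 mm and grips with 20 to 120 N. Pads are 22 mm wide; open, the fingers measure 114 mm over their backs; the gripper's body (76 mm by 85 mm) begins 54 mm behind the grasp point. The pads swing forward as they close: fully open they stand 13 mm farther back than shut.
Start: joints at [-1.26, 0.264, 1.604, -0, 1.274, -0.037], TCP at [0.23, -0.635, 0.248] pointing down, gripper open.
Joint ranges: [-2.63, 2.63], [-0.94, 2.18], [0.31, 2.57], [-1.31, 4.45], [0, 2.66], [-2.55, 2.55]. Speed limits (rad/s): [2.57, 2.57, 3.14, 3.14, 3.14, 3.14].

## Interface

Orientations are given as a rotation vector (axis times angle).
In Python, from workcell import readout, read_camera, finish_job, bot gives the robot as it stands.
- The arm moves only by the tool jog_arm, never from a script. Its argument "deltas" is one flat list of numbers, 7 for each row, row after row: the shift along the tool's x, y, z in m, then the turn, a rotation vector about the tool's x, y, z in degrees, then the gripper command: -1 is shut, 1 is fully open, values between are in proportion. A call has 1 to 8 rows; each row is the pose to reach, as a shift and turn from the pose commanded when the call began, along the tool's axes at that moment; what a row does not reach only later rows make up. A row lasts 1/10 s, in which the tool goes at most 50 mm and 8.59 degrees, less where a joint would pass 70% of its speed; a pose out of reach is approached as far as the arm can. A call with a gripper value outside its range is refused whole. The fingers move at their own pace and stop on an object; "squeeze" is the grip in N (left out, the last holds). Time passes only in rows, so rows that repeat a pose let the fingers close. It gives the time, the measured TCP pose, the force, the opening and the grip force at its end, in the units of the state.
- readout.read_state(): the state, without advancing time (a new reading comes with each control period).
- read_camera(name): name is "scene" or "top" or "wrist"; returns a dict with "color" (400x640x3 uint8, blue, green, red), "fx", "fy", "cx", "cy" (pixels), "origin" and "attitude" of the camera in the world. Camera axes: x right, y down, z forward; pixel columns grow to the right and rows downward; lengths in m; the calibration is good to about 2 mm. A picture is of the moment at which its call begins. There is no depth.
- finish_job(): hands the job in; it is judged then, once.
The state is a dict: "time": time; "q": joint angles; "joint_vel": joint speeds; "joint_torque": joint torques, N m; "tool_pos": TCP position; "tcp_rot": TCP orientation; "wrist_force": force on the tool from outside, world axes, zero at the start; "torque": the same for the moment, N m; "width": opening from 0.0 (shut) to 1.0 (fully open); "grip_force": force on a finger pad.
Only numpy, scipy, OpenCV 4.12 (cv2) and the standard library are available. Lean on these libraries where they do the work, as an engineer would, in place of code of your own. Each camera call takes 0.05 s, during which the arm holds its last target. There are 200 camera calls.

## Working session

There is one attempt and no reset: what is moved stays moved. The work goes in short steps, Python scripts to look and compute and a tool call to move; the robot and the scene stay as the last step left them, time stands still between calls to the robot, and variables do not carry over. Pictures are saved under pics/ and viewed, at most 10 in all, crops included, and the job is handed in when it is done.

Besides the shell and the picture viewer there is one more tool, called after "Call:" as name(argument=value, ...) on one line, values as JSON. jog_arm: Moves the arm, as the interface text tells. Its arguments: {"type":"object","properties":{"deltas":{"type":"array"},"squeeze":{"type":"number"}},"required":["deltas"]}

```bash
mkdir -p pics; ls
python3 - <<'E'
from workcell import readout, read_camera, bot
import cv2,json,numpy as np
print(readout.read_state())
for n in ("scene","top"):
    c=read_camera(n); cv2.imwrite(f"pics/{n}0.png",c["color"])
    print(n,{k:np.round(v,4).tolist() for k,v in c.items() if k!="color"})
E
```

```text
pics
{'time': 0.0, 'q': array([-1.25988453e+00,  2.64754393e-01,  1.60539120e+00, -1.41174543e-05,
        1.27369341e+00, -3.68743737e-02]), 'joint_vel': array([-0.00190598,  0.00013992, -0.00032285, -0.00030685,  0.00064438,
        0.0006152 ]), 'joint_torque': array([-2.53053616e-05, -5.15110123e+01, -3.67311823e+01, -2.15626574e-04,
        1.29416987e-02,  4.92000339e-06]), 'tool_pos': array([ 0.22984789, -0.63391725,  0.24695186]), 'tcp_rot': array([-3.09202214e+00, -5.43173855e-01,  5.02608084e-04]), 'wrist_force': array([0.02217025, 0.45146305, 0.22950332]), 'torque': array([ 0.00996502, -0.00630453,  0.00657229]), 'grip_force': 0.0, 'width': 0.9988519355796112}
scene {'fx': 405.1631, 'fy': 405.1631, 'cx': 324.858, 'cy': 201.1836, 'origin': [0.7456, 0.3736, 1.0458], 'attitude': [-1.014, -2.6929, 0.7071]}
top {'fx': 516.1034, 'fy': 516.1034, 'cx': 316.9836, 'cy': 196.0556, 'origin': [0.2261, -0.0064, 1.7141], 'attitude': [-2.1572, 2.178, -0.1324]}
```

View pics/scene0.png

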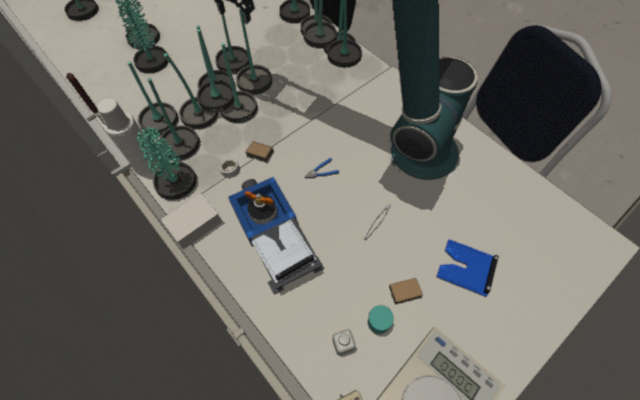

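View pics/top0.png

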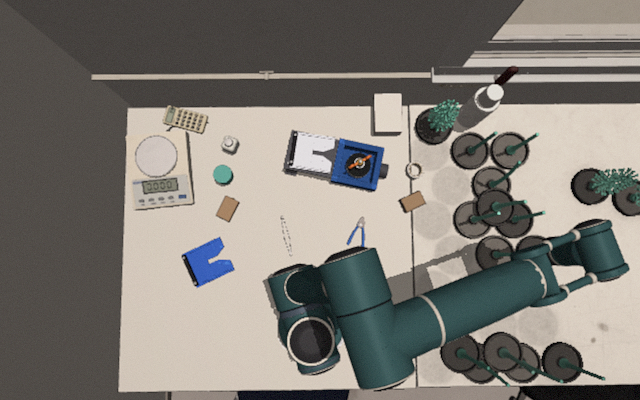

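The scene view shows the box with the orange nut at (262,205) and the aluminium cover on its shelf at (285,255). The top view shows the nut at (360,163) and the cover at (312,153). Things that could be taken for the cover: the aluminium plate on the shelf at top (312,153), and the blue slotted plate at top (208,262), which is the decoy. I choose the aluminium one and check it in a crop.

Run:
```python
import cv2,numpy as np
a=cv2.imread("pics/top0.png")[115:205,275:435]
b=cv2.imread("pics/scene0.png")[170:300,215:335]
a=cv2.resize(a,None,fx=5,fy=5,interpolation=cv2.INTER_CUBIC)
b=cv2.resize(b,None,fx=4.6,fy=4.6,interpolation=cv2.INTER_CUBIC)
cv2.imwrite("pics/ca.png",a);cv2.imwrite("pics/cb.png",b);print(a.shape,b.shape)
```

```text
(450, 800, 3) (598, 552, 3)
```

View pics/ca.png

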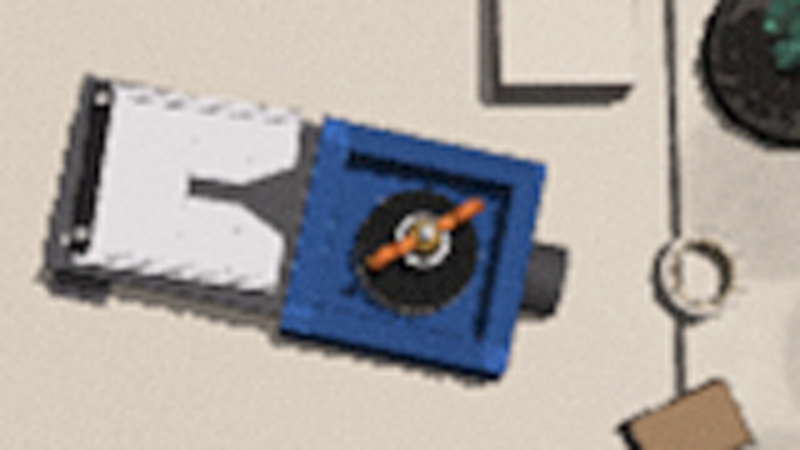

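View pics/cb.png

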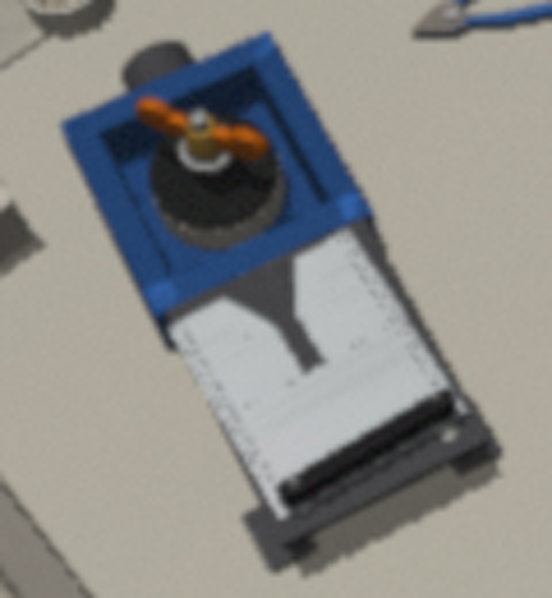

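```bash
cat > h.py <<'E'
import numpy as np
from scipy.spatial.transform import Rotation as R
from scipy.optimize import least_squares
CAM={"scene":dict(f=405.1631,c=(324.858,201.1836),o=[.7456,.3736,1.0458],a=[-1.014,-2.6929,.7071]),
"top":dict(f=516.1034,c=(316.9836,196.0556),o=[.2261,-.0064,1.7141],a=[-2.1572,2.178,-.1324])}
def proj(n,P):
    c=CAM[n];p=R.from_rotvec(c["a"]).inv().apply(np.atleast_2d(P)-c["o"])
    return c["f"]*p[:,:2]/p[:,2:]+c["c"]
def world(pose,P):
    x,y,t=pose;P=np.atleast_2d(P)
    return np.c_[x+np.cos(t)*P[:,0]-np.sin(t)*P[:,1],y+np.sin(t)*P[:,0]+np.cos(t)*P[:,1],P[:,2]]
def fit(obs,x0=(.55,0,0)):
    f=lambda p:np.concatenate([(proj(n,world(p,np.array(P)/1000))-px).ravel() for n,P,px in obs])
    return least_squares(f,x0,loss="soft_l1")
E
cat > m.py <<'E'
from h import *
A=lambda u,v:np.array([(u+.5)/5-.5+275,(v+.5)/5-.5+115])
B=lambda u,v:np.array([(u+.5)/4.6-.5+215,(v+.5)/4.6-.5+170])
T,S="top","scene"
box=[(T,(72,79,50),A(328,118)),(T,(72,-72,50),A(545,165)),(T,(-72,-72,50),A(502,374)),(T,(-72,79,50),A(282,333)),(T,(0,0,105),A(427,232)),
(S,(72,-72,50),B(65,125)),(S,(-72,-72,50),B(270,35)),(S,(-72,79,50),B(370,213)),(S,(72,79,50),B(163,318)),(S,(0,0,105),B(198,115))]
r=fit(box);print("box",r.x.round(4),r.fun.reshape(-1,2).round(1).tolist())
cov=[(T,(60,-60,61),A(300,118)),(T,(-60,-60,61),A(277,290)),(T,(0,7,61),A(190,187)),(T,(55,69,82),A(104,92)),(T,(-55,69,82),A(84,250)),
(S,(60,-60,61),B(172,326)),(S,(-60,-60,61),B(342,230)),(S,(0,7,61),B(312,368)),(S,(55,69,82),B(288,492)),(S,(-55,69,82),B(450,402))]
c=fit(cov);print("cov",c.x.round(4),c.fun.reshape(-1,2).round(1).tolist())
g=[(T,A(480,207),A(370,262)),(S,B(148,105),B(258,148))]
f=lambda q:np.concatenate([np.r_[(proj(n,world(r.x,[[.041*np.cos(q[0]),-.041*np.sin(q[0]),.092]]))-a)[0],(proj(n,world(r.x,[[-.041*np.cos(q[0]),.041*np.sin(q[0]),.092]]))-b)[0]] for n,a,b in g])
for q0 in (.5,2,3.5,5):
    q=least_squares(f,[q0]);print("q",q.x,q.cost)
x,y,t=r.x;d=c.x[:2]-r.x[:2];print("cover in box",np.cos(t)*d[0]+np.sin(t)*d[1],-np.sin(t)*d[0]+np.cos(t)*d[1],c.x[2]-t)
E
python3 m.py
```

```text
box [ 0.5185 -0.1583 -0.2137] [[-1.4, -0.1], [0.3, -0.3], [0.5, 0.5], [-0.9, -0.6], [-0.4, 0.1], [-1.4, -0.6], [-0.2, -1.7], [1.6, -0.3], [-1.3, 0.1], [0.5, 0.4]]
cov [ 0.5565 -0.0148 -0.1469] [[0.3, -1.2], [-0.0, 0.3], [-0.6, 0.1], [-0.1, -1.4], [-0.9, 0.3], [-1.4, 0.4], [0.8, -0.7], [0.5, -0.4], [-1.8, 0.2], [0.7, -2.8]]
q [0.91836904] 2.8611788576086483
q [0.9183692] 2.8611788576066854
q [0.91836922] 2.861178857607723
q [7.20155423] 2.861178857619802
cover in box 0.006707349312563993 0.14822826945395892 0.06677388978330961
```

Measured: box at (0.5185, -0.158), yaw -0.214; cover on the shelf 148 mm out and turned +0.067; nut q ≈ 0.92. The chosen plate is aluminium with the black rib, at top (312,153). Next I write a helper that converts world targets to tool deltas.

```bash
cat > d.py <<'E'
# usage: d.py x y z yaw [x y z yaw ...]: deltas in the present tool frame for tool-down world poses (tool x at yaw)
import sys
from h import *
from workcell import readout
s=readout.read_state();r0=R.from_rotvec(s["tcp_rot"]);m=r0.as_matrix()
print("t",round(s["time"],2),"pos",s["tool_pos"].round(4),"yaw",np.arctan2(m[1,0],m[0,0]).round(4),"F",s["wrist_force"].round(1),"T",s["torque"].round(2),"w",round(s["width"],3),"q6",s["q"][5].round(2))
a=np.array(sys.argv[1:],float).reshape(-1,4)
for x,y,z,w in a:
    r1=R.from_euler("z",w)*R.from_euler("x",np.pi)
    print(np.r_[(r0.inv().apply([x,y,z]-s["tool_pos"])*1000).round(1),(r0.inv()*r1).as_rotvec(degrees=True).round(2)].tolist())
E
python3 d.py .23 -.634 .4 .348 .5666 .0535 .28 -.147; python3 -c "
from workcell import bot;print([a for a in dir(bot) if a[0]!='_'],bot.tip_extent)"
```

```text
t 0.1 pos [ 0.2299 -0.634   0.247 ] yaw 0.3478 F [ 0.4  0.  -1.3] T [-0.02 -0.01 -0.03] w 1.001 q6 -0.04
[0.1, -0.3, -153.0, -0.12, -0.01, -0.01]
[550.9, -531.6, -31.8, -0.12, 0.02, 28.35]
['MotionError', 'tip_extent'] 0.017
```

Call:
jog_arm(deltas=[0,0,-0.05,0,0,0,1,0,0,-0.1,0,0,0,1,0,0,-0.15,0,0,0,1,0.55,-0.53,-0.15,0,0,28.4,1,0.55,-0.53,-0.15,0,0,28.4,1,0.55,-0.53,-0.15,0,0,28.4,1,0.55,-0.53,-0.15,0,0,28.4,1,0.55,-0.53,-0.15,0,0,28.4,1])

```text
time: 0.9
tool_pos: [0.3405, -0.4081, 0.3977]
tcp_rot: [-3.132, 0.235, 0.001]
wrist_force: [1.9, 0.2, -0.7]
width: 1.001
grip_force: 0.0
```

```bash
python3 d.py .5666 .0535 .35 -.147
```

```text
t 0.9 pos [ 0.3405 -0.4081  0.3977] yaw -0.1495 F [ 1.9  0.2 -0.7] T [-0.02 -0.04  0.01] w 1.001 q6 0.8
[154.9, -490.2, 47.9, -0.04, 0.02, -0.14]
```

Call:
jog_arm(deltas=[0.155,-0.49,0.048,0,0,0,1,0.155,-0.49,0.048,0,0,0,1,0.155,-0.49,0.048,0,0,0,1,0.155,-0.49,0.048,0,0,0,1,0.155,-0.49,0.048,0,0,0,1,0.155,-0.49,0.048,0,0,0,1,0.155,-0.49,0.048,0,0,0,1,0.155,-0.49,0.048,0,0,0,1])

```text
time: 1.7
tool_pos: [0.5151, -0.0502, 0.3606]
tcp_rot: [3.133, -0.232, -0.0]
wrist_force: [1.3, -0.5, -0.0]
width: 1.002
grip_force: 0.0
```

```bash
python3 d.py .5666 .0535 .25 -.147
```

```text
t 1.7 pos [ 0.5151 -0.0502  0.3606] yaw -0.1477 F [ 1.3 -0.5 -0. ] T [-0.01 -0.03 -0.02] w 1.002 q6 1.57
[35.7, -110.2, 110.6, 0.01, 0.01, -0.04]
```

Call:
jog_arm(deltas=[0.036,-0.11,0.06,0,0,0,1,0.036,-0.11,0.11,0,0,0,1,0.036,-0.11,0.11,0,0,0,1,0.036,-0.11,0.11,0,0,0,1,0.036,-0.11,0.11,0,0,0,1])

```text
time: 2.2
tool_pos: [0.5651, 0.052, 0.2481]
tcp_rot: [3.132, -0.229, -0.009]
wrist_force: [0.6, -0.6, 0.5]
width: 0.995
grip_force: 0.0
```

```bash
python3 - <<'E'
from workcell import read_camera
import cv2,numpy as np,json
c=read_camera("wrist");cv2.imwrite("pics/w1.png",c["color"])
p={k:np.array(v).tolist() for k,v in c.items() if k!="color"};json.dump(p,open("w1.json","w"));print(p)
E
python3 d.py .5666 .0535 .25 -.147
```

```text
{'fx': 291.46809624845406, 'fy': 291.46809624845406, 'cx': 319.2778533889688, 'cy': 199.60361615504718, 'origin': [0.6312791649293008, 0.042006820714997485, 0.37351538999197076], 'attitude': [1.9262724736876295, -2.230766662026735, -0.3040428915856951]}
t 2.25 pos [0.5662 0.0511 0.2505] yaw -0.1468 F [0.6 0.7 1. ] T [ 0.01 -0.07  0.  ] w 1.002 q6 1.76
[0.0, -2.5, 0.5, 0.06, 0.12, 0.01]
```

View pics/w1.png

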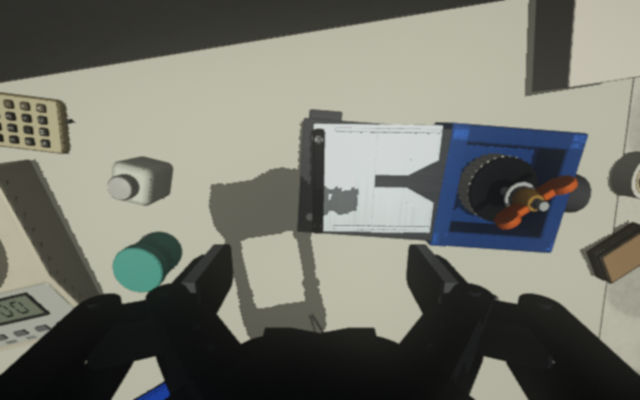

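The wrist view shows the cover rib at (317,182), slot end (375,181), cover front corners (442,125) and (433,232), box corners (453,124), (587,134), (553,251), (432,243), and stud top (543,206). I refit with it.

```bash
cat >> m.py <<'E'
import json
w=json.load(open("w1.json"));CAM["wrist"]=dict(f=w["fx"],c=(w["cx"],w["cy"]),o=w["origin"],a=w["attitude"]);W="wrist"
bw=[(W,(72,79,50),(453,124)),(W,(72,-72,50),(587,134)),(W,(-72,-72,50),(553,251)),(W,(-72,79,50),(432,243)),(W,(0,0,105),(543,206))]
cw=[(W,(60,-60,61),(443,125)),(W,(-60,-60,61),(433,232)),(W,(0,7,61),(375,181)),(W,(55,69,82),(320,129)),(W,(-55,69,82),(315,231))]
for n,o in (("box",box),("cov",cov)):
    for k,oo in (("w",bw if n=="box" else cw),("all",o+(bw if n=="box" else cw))):
        r=fit(oo);print(n,k,r.x.round(4),r.fun.reshape(-1,2)[-5:].round(1).tolist())
E
python3 m.py|tail -4
```

```text
box w [ 0.5189 -0.1608 -0.2074] [[-1.4, -0.9], [2.6, -2.1], [-0.1, 2.1], [-2.2, 3.2], [1.1, 0.3]]
box all [ 0.5188 -0.1601 -0.2086] [[-2.0, -0.9], [1.9, -1.9], [-0.9, 2.3], [-2.9, 3.2], [0.3, 0.4]]
cov w [ 0.5565 -0.0162 -0.1632] [[0.5, -0.1], [-3.3, 0.5], [0.1, -0.6], [-0.7, -0.7], [2.6, 2.7]]
cov all [ 0.5565 -0.0159 -0.1606] [[0.0, -0.3], [-3.4, 0.4], [-0.2, -0.6], [-1.1, -0.5], [2.4, 2.9]]
```

```bash
python3 d.py .5673 .0527 .084 -.157
```

```text
t 2.25 pos [0.5662 0.0511 0.2505] yaw -0.1468 F [0.6 0.7 1. ] T [ 0.01 -0.07  0.  ] w 1.002 q6 1.76
[1.2, -2.0, 166.5, 0.06, 0.12, 0.58]
```

Call:
jog_arm(deltas=[0.001,-0.002,0.05,0,0,0.6,0.2,0.001,-0.002,0.1,0,0,0.6,0.2,0.001,-0.002,0.14,0,0,0.6,0.2,0.001,-0.002,0.158,0,0,0.6,0.2,0.001,-0.002,0.166,0,0,0.6,0.2,0.001,-0.002,0.166,0,0,0.6,0.2,0.001,-0.002,0.166,0,0,0.6,0.2], squeeze=25)

```text
time: 2.95
tool_pos: [0.5701, 0.0524, 0.0878]
tcp_rot: [-3.131, 0.25, -0.007]
wrist_force: [-0.0, 0.3, 0.1]
width: 0.595
grip_force: 0.0
```

Call:
jog_arm(deltas=[0,0,0,0,0,0,-1,0,0,0,0,0,0,-1,0,0,0,0,0,0,-1,0,0,0,0,0,0,-1,0,0,0,0,0,0,-1], squeeze=25)

```text
time: 3.45
tool_pos: [0.569, 0.053, 0.0865]
tcp_rot: [3.132, -0.248, 0.003]
wrist_force: [-0.9, -1.5, 6.8]
width: 0.132
grip_force: 27.4
```

```bash
python3 d.py .5673 .0527 .084 -.157
```

```text
t 3.45 pos [0.569  0.053  0.0865] yaw -0.158 F [-0.9 -1.5  6.8] T [-0.22  0.22 -0.03] w 0.132 q6 1.78
[-1.6, 0.6, 2.5, -0.0, -0.12, -0.06]
```

```bash
cat > b.py <<'E'
import sys,subprocess
from h import *
BOX=(.5187,-.1595,-.21)
o=[]
for a in sys.argv[2:]:
    p=world(BOX,[[.0017,float(a)/1000+.069,0]])[0]; o+= [p[0],p[1],float(sys.argv[1]),BOX[2]]
print(subprocess.run(["python3","d.py"]+[str(round(v,5)) for v in o],capture_output=True,text=True).stdout)
E
python3 b.py .0875 110 60 10 0
```

```text
t 3.45 pos [0.569  0.053  0.0865] yaw -0.158 F [-0.9 -1.5  6.8] T [-0.22  0.22 -0.03] w 0.132 q6 1.78
[-5.2, 39.1, -1.0, -0.0, -0.12, 2.98]
[-7.8, 89.0, -1.0, -0.0, -0.12, 2.98]
[-10.4, 139.0, -1.0, -0.0, -0.12, 2.98]
[-10.9, 148.9, -1.0, -0.0, -0.12, 2.98]
```

Call:
jog_arm(deltas=[-0.003,0.02,-0.001,0,0,1.5,-1,-0.005,0.039,-0.001,0,0,3,-1,-0.0065,0.064,-0.001,0,0,3,-1,-0.008,0.089,-0.001,0,0,3,-1,-0.008,0.089,-0.001,0,0,3,-1])

```text
time: 3.95
tool_pos: [0.5459, -0.0357, 0.0865]
tcp_rot: [3.122, -0.333, 0.001]
wrist_force: [-0.8, -3.8, 1.2]
width: 0.127
grip_force: 26.9
```

```bash
python3 b.py .0875 60 30 10 0
python3 - <<'E'
from workcell import read_camera
import cv2,json,numpy as np
c=read_camera("wrist");p={k:np.array(v).tolist() for k,v in c.items() if k!="color"};json.dump(p,open("w2.json","w"))
cv2.imwrite("pics/w2.png",cv2.resize(c["color"][100:300,240:480],None,fx=3,fy=3,interpolation=cv2.INTER_CUBIC))
E
```

```text
t 3.95 pos [ 0.5459 -0.0357  0.0865] yaw -0.2123 F [-0.8 -3.8  1.2] T [-0.47  0.08 -0.  ] w 0.127 q6 1.67
[0.9, -2.3, -1.0, 0.08, -0.04, -0.13]
[1.0, 27.7, -0.9, 0.08, -0.04, -0.13]
[1.0, 47.7, -0.9, 0.08, -0.04, -0.13]
[1.0, 57.7, -0.9, 0.08, -0.04, -0.13]
```

View pics/w2.png

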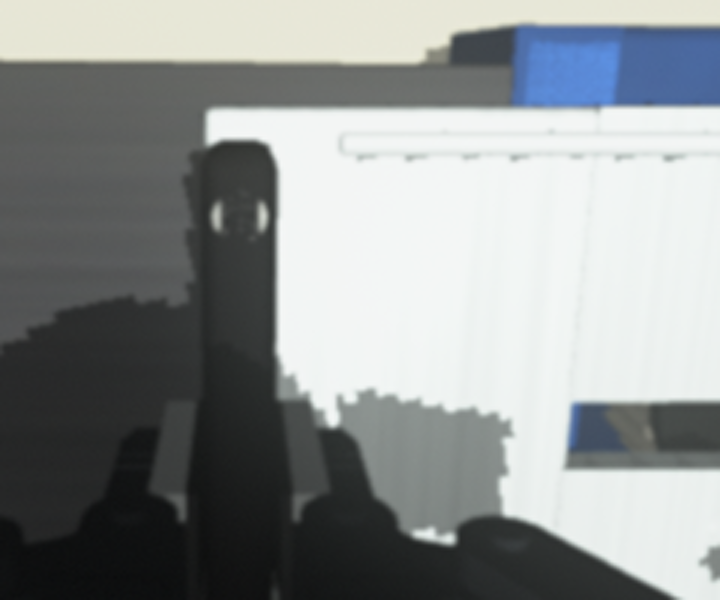

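```bash
cat > c2.py <<'E'
from h import *
import json
w=json.load(open("w2.json"));o=np.array(w["origin"]);m=R.from_rotvec(w["attitude"])
def ray(u,v,z,s=3,off=(240,100)):
    u,v=(u+.5)/s-.5+off[0],(v+.5)/s-.5+off[1]
    d=m.apply([(u-w["cx"])/w["fx"],(v-w["cy"])/w["fy"],1]);return o+d*(z-o[2])/d[2]
BOX=(.5187,-.1595,-.21)
def tobox(p):
    d=p[:2]-BOX[:2];t=-BOX[2];return (np.array([np.cos(t)*d[0]-np.sin(t)*d[1],np.sin(t)*d[0]+np.cos(t)*d[1]])*1000).round(1)
for n,u,v,z in (("plate corner 60,y+75",206,108,.061),("plate edge",590,108,.061),("shelf edge x65",100,62,.053),("shelf edge x65",450,66,.053),("box corner 72,79",514,25,.05),("slot end",570,435,.061),("slot edge+",700,403,.061),("slot edge-",700,467,.061)):
    print(n,tobox(ray(u,v,z)))
E
python3 c2.py
```

```text
plate corner 60,y+75 [ 59.4 131.6]
plate edge [59.2 66.6]
shelf edge x65 [ 67.  150.4]
shelf edge x65 [66.1 88.8]
box corner 72,79 [73.1 77.2]
slot end [-0.7 64.1]
slot edge+ [ 5.6 40.6]
slot edge- [-7.3 38.9]
```

Call:
jog_arm(deltas=[0.002,0.012,0,0,0,0,-1,0.002,0.026,0,0,0,0,-1,0.002,0.04,0,0,0,0,-1,0.002,0.048,0,0,0,0,-1,0.002,0.052,0,0,0,0,-1])

```text
time: 4.5
tool_pos: [0.5375, -0.0854, 0.0864]
tcp_rot: [-3.123, 0.332, -0.001]
wrist_force: [0.5, 4.4, 4.5]
width: 0.132
grip_force: 27.5
```

```bash
python3 b.py .0865 10 0
```

```text
t 4.5 pos [ 0.5375 -0.0854  0.0864] yaw -0.2119 F [0.5 4.4 4.5] T [ 1.09 -0.24  0.02] w 0.132 q6 1.58
[-1.2, -2.6, -0.1, -0.05, -0.05, -0.11]
[-1.2, 7.4, -0.1, -0.05, -0.05, -0.11]
```

Call:
jog_arm(deltas=[0,0.004,0,0,0,0,-1,0,0.007,0,0,0,0,-1,0,0.008,0,0,0,0,-1])

```text
time: 4.8
tool_pos: [0.5335, -0.0933, 0.0844]
tcp_rot: [3.123, -0.33, -0.006]
wrist_force: [0.2, 0.9, -2.1]
width: 0.125
grip_force: 26.2
```

Call:
jog_arm(deltas=[0,0.0015,0,0,0,0,-1,0,0.0015,0,0,0,0,-1])

```text
time: 5.0
tool_pos: [0.5341, -0.0943, 0.085]
tcp_rot: [3.124, -0.33, -0.004]
wrist_force: [-0.0, -0.2, -3.1]
width: 0.125
grip_force: 26.2
```

Call:
jog_arm(deltas=[0,0.0015,0,0,0,0,-1,0,0.0015,0.0015,0,0,0,-1,0,0.0015,0.0025,0,0,0,-1,0,0.0015,0.0025,0,0,0,-1])

```text
time: 5.4
tool_pos: [0.5349, -0.0953, 0.0836]
tcp_rot: [-3.124, 0.33, 0.0]
wrist_force: [-1.0, 1.4, -2.5]
width: 0.128
grip_force: 26.3
```

```bash
python3 b.py .0865 0
```

```text
t 5.4 pos [ 0.5349 -0.0953  0.0836] yaw -0.2107 F [-1.   1.4 -2.5] T [ 0.46 -0.06 -0.09] w 0.128 q6 1.56
[-0.8, -2.8, -2.9, -0.02, 0.0, -0.04]
```

Call:
jog_arm(deltas=[0,0,0.001,0,0,0,-1,0,0,0.001,0,0,0,-1,0,0,0.001,0,0,0,0,0,0,0.001,0,0,0,0,0,0,0.001,0,0,0,0])

```text
time: 5.9
tool_pos: [0.5353, -0.096, 0.0828]
tcp_rot: [3.124, -0.33, 0.002]
wrist_force: [0.2, 0.3, -0.1]
width: 0.499
grip_force: 0.0
```

```bash
python3 b.py .0865 0;  python3 - <<'E'
from workcell import read_camera
import cv2,json,numpy as np
c=read_camera("wrist");p={k:np.array(v).tolist() for k,v in c.items() if k!="color"};json.dump(p,open("w2.json","w"))
a=cv2.resize(c["color"][80:300,260:560],None,fx=2.5,fy=2.5,interpolation=cv2.INTER_CUBIC)
cv2.imwrite("pics/w3.png",a)
E
```

```text
t 5.9 pos [ 0.5353 -0.096   0.0828] yaw -0.2105 F [ 0.2  0.3 -0.1] T [-0.01 -0.02  0.03] w 0.499 q6 1.56
[-1.3, -3.4, -3.7, 0.03, -0.06, -0.03]
```

View pics/w3.png

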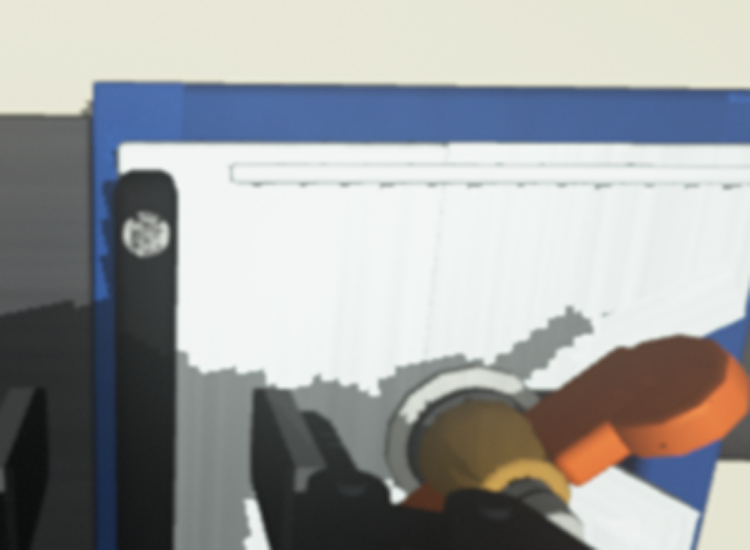

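The plate corner is at (118,143) and the box corner at (93,83), with a blue rim strip visible behind the plate. I check the offset.

```bash
sed -i '/^for n/,$d' c2.py
cat >> c2.py <<'E'
k=dict(s=2.5,off=(260,80))
for n,u,v,z in (("corner seated",118,143,.058),("corner if up",118,143,.061),("edge",700,146,.058),("box corner",93,83,.05),("box edge",700,90,.05)):
    print(n,tobox(ray(u,v,z,**k)))
E
python3 c2.py
```

```text
corner seated [61.  71.3]
corner if up [61.2 71.1]
edge [ 60.3 -46.8]
box corner [72.9 76.7]
box edge [ 71.4 -50.4]
```

Relative to the box, the cover is at about x 0, y -1.4 mm, so it is home. I lift, shut the fingers and set them down behind a wing.

```bash
cat > n.py <<'E'
# n.py z r ang_deg...: deltas from the current pose to points on a circle round the stud (angles from box +x)
import sys,subprocess
from h import *
BOX=(.5189,-.1617,-.21);z,r=map(float,sys.argv[1:3]);o=[]
for a in map(float,sys.argv[3:]):
    p=world(BOX,[[r*np.cos(np.radians(a)),r*np.sin(np.radians(a)),0]])[0];o+=[p[0],p[1],z,BOX[2]]
print(subprocess.run(["python3","d.py"]+[str(round(v,5)) for v in o],capture_output=True,text=True).stdout)
E
python3 n.py .160 .034 -3
```

```text
t 5.95 pos [ 0.5352 -0.096   0.0828] yaw -0.2106 F [ 0.2 -0.6 -0.2] T [-0.02 -0.02  0.05] w 0.498 q6 1.56
[31.8, 69.5, -77.2, 0.02, -0.05, -0.03]
```

Call:
jog_arm(deltas=[0,0,-0.04,0,0,0,0,0,0,-0.077,0,0,0,-0.5,0.015,0.035,-0.077,0,0,0,-1,0.032,0.07,-0.077,0,0,0,-1,0.032,0.07,-0.077,0,0,0,-1,0.032,0.07,-0.077,0,0,0,-1])

```text
time: 6.55
tool_pos: [0.5514, -0.1714, 0.1594]
tcp_rot: [-3.124, 0.333, 0.001]
wrist_force: [0.6, 0.6, -1.3]
width: 0.001
grip_force: 0.0
```

```bash
python3 n.py .096 .034 -3;  python3 - <<'E'
from workcell import read_camera
import cv2,json,numpy as np
c=read_camera("scene")
cv2.imwrite("pics/s4.png",cv2.resize(c["color"][150:290,200:340],None,fx=4,fy=4,interpolation=cv2.INTER_CUBIC))
E
```

```text
t 6.55 pos [ 0.5514 -0.1714  0.1594] yaw -0.2126 F [ 0.6  0.6 -1.3] T [-0.03  0.02  0.01] w 0.001 q6 1.44
[0.2, -0.9, 63.4, -0.01, 0.02, -0.15]
```

View pics/s4.png

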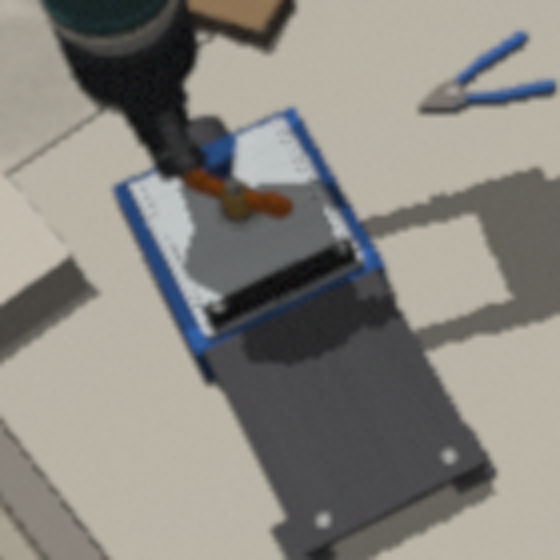

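The cover sits inside the blue rim all round, with the nut still at its old angle (wing tips at (190,178) and (287,207)) and the shelf empty. I descend to push height.

Call:
jog_arm(deltas=[0,-0.001,0.03,0,0,0,-1,0,-0.001,0.055,0,0,0,-1,0,-0.001,0.063,0,0,0,-1,0,-0.001,0.063,0,0,0,-1])

```text
time: 7.0
tool_pos: [0.55, -0.1683, 0.0947]
tcp_rot: [-3.123, 0.329, 0.007]
wrist_force: [-0.4, 0.3, -0.4]
width: -0.003
grip_force: 0.0
```

```bash
python3 n.py .096 .034 -15 -35 -55 -75 -95 -115 -135 -155
```

```text
t 7.0 pos [ 0.55   -0.1683  0.0947] yaw -0.2097 F [-0.4  0.3 -0.4] T [-0.   -0.   -0.04] w -0.003 q6 1.44
[1.0, 8.8, -1.3, -0.04, 0.25, 0.02]
[-4.0, 19.5, -1.3, -0.04, 0.25, 0.02]
[-12.3, 27.9, -1.3, -0.04, 0.25, 0.02]
[-23.0, 32.9, -1.2, -0.04, 0.25, 0.02]
[-34.8, 33.9, -1.2, -0.04, 0.25, 0.02]
[-46.2, 30.8, -1.1, -0.04, 0.25, 0.02]
[-55.9, 24.1, -1.1, -0.04, 0.25, 0.02]
[-62.6, 14.4, -1.1, -0.04, 0.25, 0.02]
```

Call:
jog_arm(deltas=[0.001,0.009,0,0,0,0,-1,-0.004,0.0195,0,0,0,0,-1,-0.0125,0.028,0,0,0,0,-1,-0.023,0.033,0,0,0,0,-1,-0.035,0.034,0,0,0,0,-1,-0.046,0.031,0,0,0,0,-1,-0.056,0.024,0,0,0,0,-1,-0.0625,0.0145,0,0,0,0,-1])

```text
time: 7.8
tool_pos: [0.4862, -0.1701, 0.0965]
tcp_rot: [3.124, -0.331, -0.001]
wrist_force: [1.2, -1.3, -0.4]
width: -0.007
grip_force: 0.7
```

```bash
python3 n.py .095 .034 -175 -195 -215 -235 -255 -275 -295 -315
```

```text
t 7.8 pos [ 0.4862 -0.1701  0.0965] yaw -0.2112 F [ 1.2 -1.3 -0.4] T [-0.27 -0.07 -0.04] w -0.007 q6 1.4
[-3.6, -12.1, 1.5, 0.01, 0.04, -0.07]
[-2.6, -23.9, 1.5, 0.01, 0.04, -0.07]
[2.3, -34.6, 1.5, 0.01, 0.04, -0.07]
[10.7, -42.9, 1.5, 0.01, 0.04, -0.07]
[21.4, -47.9, 1.5, 0.01, 0.04, -0.07]
[33.1, -49.0, 1.5, 0.01, 0.04, -0.07]
[44.5, -45.9, 1.4, 0.01, 0.04, -0.07]
[54.2, -39.2, 1.4, 0.01, 0.04, -0.07]
```

Call:
jog_arm(deltas=[-0.003,-0.0115,0,0,0,0,-1,-0.002,-0.023,0,0,0,0,-1,0.003,-0.034,0,0,0,0,-1,0.011,-0.042,0,0,0,0,-1,0.022,-0.047,0,0,0,0,-1,0.034,-0.048,0,0,0,0,-1,0.045,-0.045,0,0,0,0,-1,0.055,-0.0385,0,0,0,0,-1])

```text
time: 8.6
tool_pos: [0.5509, -0.145, 0.0965]
tcp_rot: [-3.124, 0.33, -0.001]
wrist_force: [-0.6, 0.8, 0.4]
width: -0.0
grip_force: 0.5
```

```bash
python3 n.py .095 .034 -335 -355 -375 -390 -405 -415 -425
```

```text
t 8.6 pos [ 0.5509 -0.145   0.0965] yaw -0.2102 F [-0.6  0.8  0.4] T [ 0.21  0.08 -0.03] w -0.0 q6 1.48
[3.0, 8.6, 1.5, -0.02, -0.02, -0.01]
[6.0, 20.0, 1.5, -0.02, -0.02, -0.01]
[5.0, 31.8, 1.5, -0.02, -0.02, -0.01]
[1.6, 40.0, 1.5, -0.02, -0.02, -0.01]
[-3.8, 47.0, 1.5, -0.02, -0.02, -0.01]
[-8.3, 50.8, 1.5, -0.02, -0.02, -0.01]
[-13.5, 53.8, 1.5, -0.02, -0.02, -0.01]
```

Call:
jog_arm(deltas=[0.003,0.0085,0.001,0,0,0,-1,0.006,0.02,0.001,0,0,0,-1,0.005,0.032,0.001,0,0,0,-1,0.0015,0.04,0.001,0,0,0,-1,-0.004,0.047,0.001,0,0,0,-1,-0.0085,0.051,0.001,0,0,0,-1,-0.0135,0.054,0.001,0,0,0,-1,-0.0135,0.054,0.001,0,0,0,-1])

```text
time: 9.4
tool_pos: [0.5239, -0.1949, 0.0957]
tcp_rot: [3.124, -0.331, -0.001]
wrist_force: [0.6, -0.1, 0.8]
width: 0.003
grip_force: 0.0
```

```bash
python3 n.py .095 .034 -430 -435 -440 -445 -450 -455 -460 -470
```

```text
t 9.4 pos [ 0.5239 -0.1949  0.0957] yaw -0.211 F [ 0.6 -0.1  0.8] T [ 0.01  0.06 -0.  ] w 0.003 q6 1.38
[-0.2, 0.5, 0.7, 0.02, 0.02, -0.06]
[-3.0, 1.4, 0.7, 0.02, 0.02, -0.06]
[-5.9, 2.1, 0.7, 0.02, 0.02, -0.06]
[-8.9, 2.5, 0.7, 0.02, 0.02, -0.06]
[-11.8, 2.6, 0.7, 0.02, 0.02, -0.06]
[-14.8, 2.5, 0.7, 0.02, 0.02, -0.06]
[-17.7, 2.1, 0.7, 0.02, 0.02, -0.06]
[-23.5, 0.6, 0.7, 0.02, 0.02, -0.06]
```

Now creeping in, at first 3 mm per row.

Call:
jog_arm(deltas=[-0.003,0.001,0,0,0,0,-1,-0.006,0.0015,0,0,0,0,-1,-0.009,0.002,0,0,0,0,-1,-0.009,0.002,0,0,0,0,-1])

```text
time: 9.8
tool_pos: [0.5153, -0.1946, 0.0956]
tcp_rot: [3.124, -0.33, -0.001]
wrist_force: [-0.9, -0.6, 0.4]
width: 0.002
grip_force: 0.1
```

Call:
jog_arm(deltas=[-0.0015,0,0,0,0,0,-1,-0.003,0,0,0,0,0,-1,-0.003,0,0,0,0,0,-1])

```text
time: 10.1
tool_pos: [0.5126, -0.1941, 0.0956]
tcp_rot: [-3.124, 0.33, 0.0]
wrist_force: [1.0, -0.5, -0.0]
width: 0.004
grip_force: 0.2
```

Call:
jog_arm(deltas=[-0.0015,0,0,0,0,0,-1,-0.002,0,0,0,0,0,-1,-0.002,0,0,0,0,0,-1])

```text
time: 10.4
tool_pos: [0.5107, -0.1937, 0.0956]
tcp_rot: [-3.124, 0.33, 0.0]
wrist_force: [0.0, 1.0, 0.0]
width: 0.0
grip_force: 0.4
```

Call:
jog_arm(deltas=[-0.0015,0,0,0,0,0,-1,-0.003,-0.0003,0,0,0,0,-1,-0.003,-0.0003,0,0,0,0,-1])

```text
time: 10.7
tool_pos: [0.5077, -0.1927, 0.0956]
tcp_rot: [-3.124, 0.33, 0.0]
wrist_force: [0.3, -0.1, 0.9]
width: 0.002
grip_force: 0.4
```

Call:
jog_arm(deltas=[-0.0015,0,0,0,0,0,-1,-0.002,-0.0003,0,0,0,0,-1,-0.002,-0.0003,0,0,0,0,-1])

```text
time: 11.0
tool_pos: [0.5059, -0.1921, 0.0956]
tcp_rot: [3.124, -0.33, -0.0]
wrist_force: [0.9, -0.3, 0.8]
width: 0.0
grip_force: 0.4
```

Call:
jog_arm(deltas=[-0.0015,0,0,0,0,0,-1,-0.002,-0.0005,0,0,0,0,-1,-0.002,-0.0005,0,0,0,0,-1])

```text
time: 11.3
tool_pos: [0.504, -0.1912, 0.0956]
tcp_rot: [3.124, -0.33, -0.0]
wrist_force: [0.9, -0.7, 0.5]
width: 0.003
grip_force: 0.5
```

```bash
python3 n.py .095 .034 -460 -465 -470 -475 -480
python3 - <<'E'
from workcell import read_camera
import cv2
a=read_camera("scene")["color"][150:250,215:315];b=read_camera("top")["color"][130:200,310:410]
cv2.imwrite("pics/n5.png",cv2.hconcat([cv2.resize(x,(400,400),interpolation=cv2.INTER_CUBIC) for x in (a,b[:,:70])]))
E
```

```text
t 11.3 pos [ 0.504  -0.1912  0.0956] yaw -0.2107 F [ 0.9 -0.7  0.5] T [-0.03 -0.13 -0.01] w 0.003 q6 1.37
[2.5, 1.6, 0.6, 0.0, 0.01, -0.04]
[-0.4, 0.9, 0.6, 0.0, 0.01, -0.04]
[-3.2, 0.0, 0.6, 0.0, 0.01, -0.04]
[-6.0, -1.1, 0.6, 0.0, 0.01, -0.04]
[-8.6, -2.5, 0.6, 0.0, 0.01, -0.04]
```

View pics/n5.png

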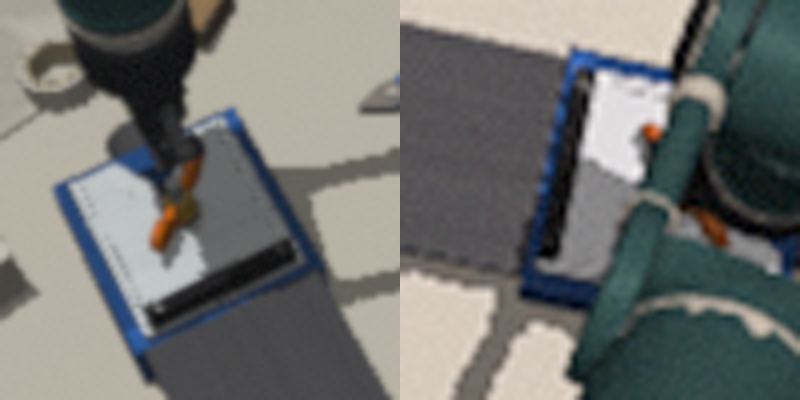

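The wing being pushed lies ahead of the fingertip, with the blade running from (195,160) to (158,245), at about q 8.6. I keep pushing in small steps.

Call:
jog_arm(deltas=[-0.001,-0.0003,0,0,0,0,-1,-0.002,-0.0007,0,0,0,0,-1,-0.002,-0.0007,0,0,0,0,-1])

```text
time: 11.7
tool_pos: [0.5023, -0.19, 0.0956]
tcp_rot: [-3.124, 0.33, -0.0]
wrist_force: [1.8, -0.2, -0.2]
width: -0.001
grip_force: 0.5
```

Call:
jog_arm(deltas=[-0.001,-0.0003,0,0,0,0,-1,-0.002,-0.0007,0,0,0,0,-1,-0.002,-0.0007,0,0,0,0,-1])

```text
time: 12.0
tool_pos: [0.5005, -0.1889, 0.0956]
tcp_rot: [3.124, -0.33, -0.0]
wrist_force: [1.7, -0.1, -1.0]
width: -0.003
grip_force: 0.6
```

Call:
jog_arm(deltas=[-0.001,-0.0004,0,0,0,0,-1,-0.002,-0.0008,0,0,0,0,-1,-0.002,-0.0008,0,0,0,0,-1])

```text
time: 12.3
tool_pos: [0.4987, -0.1877, 0.0956]
tcp_rot: [3.124, -0.33, 0.0]
wrist_force: [0.1, -1.5, 0.7]
width: -0.002
grip_force: 0.6
```

Call:
jog_arm(deltas=[-0.001,-0.0004,0,0,0,0,-1,-0.002,-0.001,0,0,0,0,-1,-0.002,-0.001,0,0,0,0,-1])

```text
time: 12.6
tool_pos: [0.4969, -0.1863, 0.0956]
tcp_rot: [3.124, -0.33, -0.0]
wrist_force: [1.3, -0.6, -0.4]
width: -0.003
grip_force: 0.7
```

Call:
jog_arm(deltas=[-0.001,-0.0005,0,0,0,0,-1,-0.002,-0.001,0,0,0,0,-1,-0.002,-0.001,0,0,0,0,-1])

```text
time: 12.9
tool_pos: [0.4951, -0.1849, 0.0956]
tcp_rot: [-3.124, 0.33, 0.0]
wrist_force: [0.9, -2.0, -0.2]
width: -0.001
grip_force: 0.7
```

Call:
jog_arm(deltas=[-0.001,-0.0005,0,0,0,0,-1,-0.002,-0.001,0,0,0,0,-1,-0.002,-0.001,0,0,0,0,-1])

```text
time: 13.2
tool_pos: [0.4934, -0.1835, 0.0956]
tcp_rot: [-3.124, 0.33, 0.0]
wrist_force: [1.5, -1.3, 1.6]
width: -0.0
grip_force: 0.8
```

```bash
python3 n.py .095 .034 -475 -480 -485 -490 -495 -500
```

```text
t 13.2 pos [ 0.4934 -0.1835  0.0956] yaw -0.2107 F [ 1.5 -1.3  1.6] T [-0.22 -0.22 -0.02] w -0.0 q6 1.38
[6.0, 4.2, 0.6, 0.0, 0.01, -0.04]
[3.4, 2.8, 0.6, 0.0, 0.01, -0.04]
[0.9, 1.2, 0.6, 0.0, 0.01, -0.04]
[-1.5, -0.6, 0.6, 0.0, 0.01, -0.04]
[-3.7, -2.6, 0.6, 0.0, 0.01, -0.04]
[-5.7, -4.8, 0.6, 0.0, 0.01, -0.04]
```

Call:
jog_arm(deltas=[-0.0015,-0.001,0,0,0,0,-1,-0.0025,-0.002,0,0,0,0,-1,-0.0025,-0.002,0,0,0,0,-1])

```text
time: 13.5
tool_pos: [0.4913, -0.181, 0.0956]
tcp_rot: [-3.124, 0.33, 0.0]
wrist_force: [1.5, -1.3, 0.6]
width: 0.001
grip_force: 0.8
```

Call:
jog_arm(deltas=[-0.001,-0.001,0,0,0,0,-1,-0.002,-0.002,0,0,0,0,-1,-0.002,-0.002,0,0,0,0,-1])

```text
time: 13.8
tool_pos: [0.4898, -0.1786, 0.0956]
tcp_rot: [-3.124, 0.33, 0.0]
wrist_force: [0.4, -2.5, 0.7]
width: -0.005
grip_force: 0.8
```

```bash
python3 n.py .095 .034 -495 -500 -505 -510 -515 -520 -525 -530
python3 - <<'E'
from workcell import read_camera
import cv2
a=read_camera("scene")["color"][165:245,225:305];c=read_camera("wrist")["color"][130:330,280:480]
cv2.imwrite("pics/n6.png",cv2.hconcat([cv2.resize(x,(400,400),interpolation=cv2.INTER_CUBIC) for x in (a,c)]))
E
```

```text
t 13.8 pos [ 0.4898 -0.1786  0.0956] yaw -0.2106 F [ 0.4 -2.5  0.7] T [-0.24 -0.18 -0.04] w -0.005 q6 1.38
[0.9, 1.5, 0.6, -0.0, 0.01, -0.04]
[-1.1, -0.7, 0.6, -0.0, 0.01, -0.04]
[-2.9, -3.1, 0.6, -0.0, 0.01, -0.04]
[-4.5, -5.6, 0.6, -0.0, 0.01, -0.04]
[-5.9, -8.2, 0.6, -0.0, 0.01, -0.04]
[-7.0, -11.0, 0.6, -0.0, 0.01, -0.04]
[-7.9, -13.8, 0.6, -0.0, 0.01, -0.04]
[-8.6, -16.7, 0.6, -0.0, 0.01, -0.04]
```

View pics/n6.png

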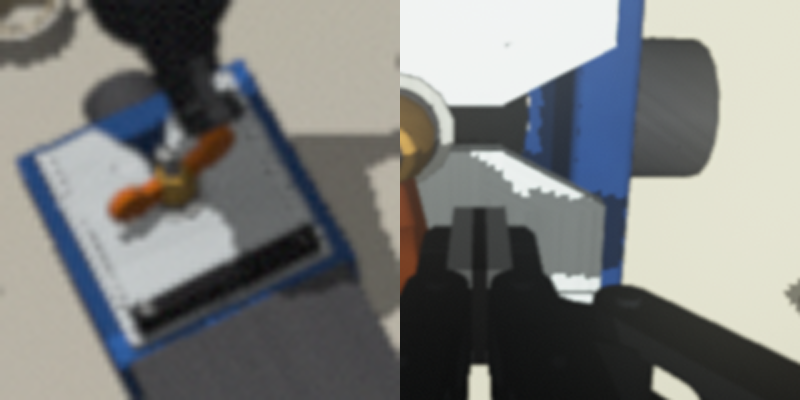

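Run:
```python
from h import *
BOX=(.5189,-.1617,-.21)
B=lambda u,v:np.array([(u+.5)/5-.5+225,(v+.5)/5-.5+165])
a,b=B(226,140),B(118,205)
for h in (.08,.086,.092):
    f=lambda q:np.r_[(proj("scene",world(BOX,[[.039*np.cos(q[0]),-.039*np.sin(q[0]),h]]))-b)[0]+q[1:3],(proj("scene",world(BOX,[[-.039*np.cos(q[0]),.039*np.sin(q[0]),h]]))-a)[0]+q[1:3]]
    for q0 in (5,6.2):
        r=least_squares(f,[q0,0,0]);print(h,r.x,r.x[0]+np.pi,r.cost)
```

```text
0.08 [6.14550131 0.52844362 0.18745603] 9.287093967994965 2.3724400748032024
0.08 [6.14550215 0.52844355 0.1874562 ] 9.287094802545662 2.37244007480035
0.086 [6.14374273 0.844056   1.27572761] 9.285335380196182 2.5671013673698733
0.086 [6.14374379 0.8440559  1.27572783] 9.285336444753508 2.5671013673649585
0.092 [6.14194358 1.16267231 2.37431   ] 9.283536234186489 2.77106724422412
0.092 [6.14194494 1.16267219 2.37431028] 9.283537595349635 2.7710672442147604
```

Call:
jog_arm(deltas=[-0.001,-0.001,0,0,0,0,-1,-0.002,-0.0025,0,0,0,0,-1,-0.002,-0.0025,0,0,0,0,-1])

```text
time: 14.2
tool_pos: [0.4884, -0.1757, 0.0956]
tcp_rot: [-3.124, 0.33, 0.0]
wrist_force: [1.3, -2.2, -0.6]
width: -0.0
grip_force: 0.8
```

Call:
jog_arm(deltas=[-0.001,-0.001,0,0,0,0,-1,-0.0018,-0.0027,0,0,0,0,-1,-0.0018,-0.0027,0,0,0,0,-1])

```text
time: 14.5
tool_pos: [0.4872, -0.1727, 0.0956]
tcp_rot: [-3.124, 0.33, 0.0]
wrist_force: [0.5, -1.5, 0.7]
width: 0.004
grip_force: 0.8
```

Call:
jog_arm(deltas=[-0.0007,-0.0013,0,0,0,0,-1,-0.0013,-0.0027,0,0,0,0,-1,-0.0013,-0.0027,0,0,0,0,-1])

```text
time: 14.8
tool_pos: [0.4866, -0.1699, 0.0956]
tcp_rot: [3.124, -0.33, 0.0]
wrist_force: [1.1, -3.2, -0.5]
width: -0.001
grip_force: 1.3
```

```bash
python3 n.py .095 .034  -505 -510 -515 -520 -525 -530
```

```text
t 14.8 pos [ 0.4866 -0.1699  0.0956] yaw -0.2106 F [ 1.1 -3.2 -0.5] T [-0.45 -0.2  -0.02] w -0.001 q6 1.4
[2.0, 4.7, 0.6, 0.01, -0.0, -0.03]
[0.4, 2.2, 0.6, 0.01, -0.0, -0.03]
[-1.0, -0.4, 0.6, 0.01, -0.0, -0.03]
[-2.1, -3.2, 0.6, 0.01, -0.0, -0.03]
[-3.0, -6.0, 0.6, 0.01, -0.0, -0.03]
[-3.7, -8.9, 0.6, 0.01, -0.0, -0.03]
```

Call:
jog_arm(deltas=[-0.0005,-0.0015,0,0,0,0,-1,-0.0005,-0.0015,0,0,0,0,-1,-0.0005,-0.0015,0,0,0,0,-1])

```text
time: 15.1
tool_pos: [0.4865, -0.1684, 0.0956]
tcp_rot: [3.124, -0.33, -0.0]
wrist_force: [1.9, -2.7, -0.1]
width: -0.004
grip_force: 1.5
```

Call:
jog_arm(deltas=[-0.0005,-0.0015,0,0,0,0,-1,-0.0005,-0.0015,0,0,0,0,-1,-0.0005,-0.0015,0,0,0,0,-1])

```text
time: 15.4
tool_pos: [0.4862, -0.1668, 0.0956]
tcp_rot: [3.124, -0.33, -0.0]
wrist_force: [0.8, -3.9, -0.2]
width: 0.003
grip_force: 1.6
```

Call:
jog_arm(deltas=[-0.0003,-0.0015,0,0,0,0,-1,-0.0003,-0.0015,0,0,0,0,-1,-0.0003,-0.0015,0,0,0,0,-1])

```text
time: 15.7
tool_pos: [0.4862, -0.1652, 0.0956]
tcp_rot: [-3.124, 0.33, 0.0]
wrist_force: [0.8, -3.4, -0.9]
width: -0.0
grip_force: 1.6
```

Call:
jog_arm(deltas=[-0.0003,-0.0015,0,0,0,0,-1,-0.0005,-0.003,0,0,0,0,-1,-0.0005,-0.003,0,0,0,0,-1])

```text
time: 16.0
tool_pos: [0.4862, -0.162, 0.0955]
tcp_rot: [-3.124, 0.33, 0.001]
wrist_force: [0.0, -4.5, 0.4]
width: -0.002
grip_force: 1.7
```

Call:
jog_arm(deltas=[0,-0.0015,0,0,0,0,-1,0,-0.003,0,0,0,0,-1,0,-0.003,0,0,0,0,-1])

```text
time: 16.3
tool_pos: [0.4869, -0.1591, 0.0955]
tcp_rot: [-3.124, 0.33, 0.001]
wrist_force: [1.1, -3.8, -0.4]
width: -0.0
grip_force: 1.8
```

Call:
jog_arm(deltas=[0.0002,-0.0015,0,0,0,0,-1,0.0003,-0.003,0,0,0,0,-1,0.0003,-0.003,0,0,0,0,-1])

```text
time: 16.6
tool_pos: [0.4877, -0.1563, 0.0954]
tcp_rot: [-3.124, 0.33, 0.001]
wrist_force: [-0.2, -4.9, 1.0]
width: -0.002
grip_force: 1.9
```

```bash
python3 n.py .095 .034  -520 -525 -530 -535 -540 -545 -550
python3 - <<'E'
from workcell import read_camera
import cv2
a=read_camera("scene")["color"][165:245,225:305];c=read_camera("wrist")["color"][130:330,280:480]
cv2.imwrite("pics/n7.png",cv2.hconcat([cv2.resize(x,(400,400),interpolation=cv2.INTER_CUBIC) for x in (a,c)]))
E
```

```text
t 16.6 pos [ 0.4877 -0.1563  0.0954] yaw -0.2105 F [-0.2 -4.9  1. ] T [-0.74  0.04  0.  ] w -0.002 q6 1.42
[-0.3, 10.4, 0.4, 0.0, 0.04, -0.03]
[-1.2, 7.6, 0.4, 0.0, 0.04, -0.03]
[-1.8, 4.7, 0.4, 0.0, 0.04, -0.03]
[-2.2, 1.7, 0.4, 0.0, 0.04, -0.03]
[-2.3, -1.2, 0.4, 0.0, 0.04, -0.03]
[-2.2, -4.2, 0.4, 0.0, 0.04, -0.03]
[-1.8, -7.1, 0.4, 0.0, 0.04, -0.03]
```

```bash
cat > o.py <<'E'
from workcell import read_camera
from h import *
import cv2
BOX=(.5189,-.1617,-.21)
c=read_camera("scene")["color"].astype(int);b,g,r=c[...,0],c[...,1],c[...,2]
m=(r>110)&(r>1.6*g)&(b<.7*g+20);m[:170]=0;m[250:]=0;m[:,:230]=0;m[:,310:]=0
v,u=np.nonzero(m);P=np.c_[u,v].astype(float);e=np.linalg.svd(P-P.mean(0))[2][0]
best=min(np.arange(0,np.pi,.01),key=lambda q:-abs(np.dot(e,(lambda d:d/np.linalg.norm(d))(np.subtract(*proj("scene",world(BOX,[[.04*np.cos(q),-.04*np.sin(q),.085],[-.04*np.cos(q),.04*np.sin(q),.085]])))))))
print(len(u),P.mean(0),e,"q mod pi",best,"-> +2pi",best+2*np.pi,best+3*np.pi)
E
python3 o.py
```

```text
24 [251.25       198.41666667] [0.98928746 0.14598054] q mod pi 0.68 -> +2pi 6.963185307179586 10.104777960769379
```

Call:
jog_arm(deltas=[0.0005,-0.0015,0,0,0,0,-1,0.001,-0.003,0,0,0,0,-1,0.001,-0.003,0,0,0,0,-1])

```text
time: 17.05
tool_pos: [0.4893, -0.1537, 0.0954]
tcp_rot: [-3.124, 0.33, 0.001]
wrist_force: [-1.5, -5.1, 0.4]
width: -0.0
grip_force: 1.9
```

Call:
jog_arm(deltas=[0.0005,-0.0015,0,0,0,0,-1,0.001,-0.003,0,0,0,0,-1,0.001,-0.003,0,0,0,0,-1])

```text
time: 17.35
tool_pos: [0.4907, -0.1509, 0.0953]
tcp_rot: [-3.124, 0.33, 0.002]
wrist_force: [-1.5, -5.0, -0.3]
width: 0.004
grip_force: 2.0
```

Call:
jog_arm(deltas=[0.0005,-0.0015,0,0,0,0,-1,0.0012,-0.003,0,0,0,0,-1,0.0012,-0.003,0,0,0,0,-1])

```text
time: 17.65
tool_pos: [0.4922, -0.1481, 0.0952]
tcp_rot: [-3.124, 0.33, 0.003]
wrist_force: [-2.9, -4.8, 0.4]
width: -0.001
grip_force: 2.0
```

```bash
python3 n.py .095 .034 -540 -545 -550 -555 -560 -565;python3 o.py
```

```text
t 17.65 pos [ 0.4922 -0.1481  0.0952] yaw -0.2105 F [-2.9 -4.8  0.4] T [-0.74  0.32  0.02] w -0.001 q6 1.44
[-5.0, 7.7, 0.2, 0.0, 0.11, -0.03]
[-4.9, 4.7, 0.2, 0.0, 0.11, -0.03]
[-4.5, 1.8, 0.2, 0.0, 0.11, -0.03]
[-3.9, -1.1, 0.2, 0.0, 0.11, -0.03]
[-3.0, -3.9, 0.2, 0.0, 0.11, -0.03]
[-1.9, -6.7, 0.2, 0.0, 0.11, -0.03]

28 [251.10714286 196.07142857] [0.92341047 0.3838139 ] q mod pi 0.9400000000000001 -> +2pi 7.223185307179587 10.364777960769379
```

Call:
jog_arm(deltas=[-0.002,-0.001,0,0,0,0,-1,-0.004,-0.001,0,0,0,0,-1,-0.003,-0.004,0,0,0,0,-1,-0.002,-0.0065,0,0,0,0,-1,-0.002,-0.0065,0,0,0,0,-1])

```text
time: 18.2
tool_pos: [0.4922, -0.1411, 0.0954]
tcp_rot: [-3.124, 0.33, 0.001]
wrist_force: [-2.3, -3.3, 0.0]
width: -0.004
grip_force: 1.8
```

```bash
python3 n.py .095 .034 -560 -565 -570 -575 -580 -585 -590;python3 o.py
```

```text
t 18.2 pos [ 0.4922 -0.1411  0.0954] yaw -0.2103 F [-2.3 -3.3  0. ] T [-0.61  0.36  0.03] w -0.004 q6 1.45
[-1.5, 2.9, 0.4, -0.0, 0.05, -0.02]
[-0.4, 0.2, 0.4, -0.0, 0.05, -0.02]
[1.0, -2.5, 0.4, -0.0, 0.05, -0.02]
[2.6, -5.0, 0.4, -0.0, 0.05, -0.02]
[4.4, -7.3, 0.3, -0.0, 0.05, -0.02]
[6.4, -9.5, 0.3, -0.0, 0.05, -0.02]
[8.6, -11.5, 0.3, -0.0, 0.05, -0.02]

35 [253.71428571 196.51428571] [0.89592397 0.44420743] q mod pi 1.01 -> +2pi 7.293185307179586 10.43477796076938
```

Call:
jog_arm(deltas=[0.001,-0.0025,0,0,0,0,-1,0.0025,-0.005,0,0,0,0,-1,0.0045,-0.0075,0,0,0,0,-1,0.0045,-0.0075,0,0,0,0,-1])

```text
time: 18.65
tool_pos: [0.4977, -0.1348, 0.0952]
tcp_rot: [-3.124, 0.33, 0.003]
wrist_force: [-3.1, -4.4, -0.8]
width: 0.001
grip_force: 1.9
```

```bash
python3 n.py .095 .034 -575 -580 -585 -590 -595 -600 -605 -610 ;python3 o.py
```

```text
t 18.65 pos [ 0.4977 -0.1348  0.0952] yaw -0.2105 F [-3.1 -4.4 -0.8] T [-0.62  0.54 -0.06] w 0.001 q6 1.47
[-1.5, 2.4, 0.2, 0.0, 0.11, -0.03]
[0.3, 0.0, 0.2, 0.0, 0.11, -0.03]
[2.3, -2.2, 0.1, 0.0, 0.11, -0.03]
[4.5, -4.2, 0.1, 0.0, 0.11, -0.03]
[6.8, -6.0, 0.1, 0.0, 0.11, -0.03]
[9.3, -7.6, 0.1, 0.0, 0.11, -0.03]
[12.0, -9.0, 0.1, 0.0, 0.11, -0.03]
[14.7, -10.1, 0.1, 0.0, 0.11, -0.03]

38 [254.36842105 195.63157895] [0.78783592 0.61588519] q mod pi 1.21 -> +2pi 7.493185307179586 10.63477796076938
```

Call:
jog_arm(deltas=[0.0022,-0.0022,0,0,0,0,-1,0.0045,-0.0042,0,0,0,0,-1,0.007,-0.006,0,0,0,0,-1,0.0095,-0.0076,0,0,0,0,-1,0.0095,-0.0076,0,0,0,0,-1])

```text
time: 19.2
tool_pos: [0.5078, -0.1289, 0.0947]
tcp_rot: [-3.123, 0.33, 0.006]
wrist_force: [-4.9, -2.8, -1.1]
width: 0.004
grip_force: 2.0
```

```bash
python3 n.py .095 .034 -595 -600 -605 -610 -615 -620 -625 -630;python3 o.py
```

```text
t 19.2 pos [ 0.5078 -0.1289  0.0947] yaw -0.2106 F [-4.9 -2.8 -1.1] T [-0.42  0.7   0.02] w 0.004 q6 1.48
[-1.8, 1.9, -0.3, -0.03, 0.23, -0.04]
[0.7, 0.3, -0.4, -0.03, 0.23, -0.04]
[3.3, -1.1, -0.4, -0.03, 0.23, -0.04]
[6.1, -2.2, -0.4, -0.03, 0.23, -0.04]
[8.9, -3.1, -0.4, -0.03, 0.23, -0.04]
[11.8, -3.8, -0.4, -0.03, 0.23, -0.04]
[14.7, -4.2, -0.4, -0.03, 0.23, -0.04]
[17.7, -4.3, -0.4, -0.03, 0.23, -0.04]

26 [257.15384615 196.61538462] [0.5752826  0.81795473] q mod pi 1.48 -> +2pi 7.763185307179587 10.90477796076938
```

Call:
jog_arm(deltas=[-0.003,0.0022,0,0,0,0,-1,-0.006,0.005,0,0,0,0,-1])

```text
time: 19.45
tool_pos: [0.501, -0.1318, 0.0949]
tcp_rot: [-3.121, 0.33, 0.005]
wrist_force: [-3.9, 2.8, 0.3]
width: -0.004
grip_force: 1.9
```

```bash
python3 o.py;python3 n.py .095 .034 -585
```

```text
36 [255.02777778 195.36111111] [0.71182065 0.70236128] q mod pi 1.32 -> +2pi 7.6031853071795865 10.74477796076938
t 19.5 pos [ 0.5005 -0.1321  0.0949] yaw -0.2109 F [-4.9  2.6  1. ] T [0.48 0.73 0.09] w 0.002 q6 1.47
[0.2, 1.0, -0.1, -0.11, 0.21, -0.05]
```

Call:
jog_arm(deltas=[-0.003,0.003,0,0,0,0,-1,-0.006,0.007,0,0,0,0,-1,-0.006,0.007,0,0,0,0,-1])

```text
time: 19.8
tool_pos: [0.4939, -0.1391, 0.0954]
tcp_rot: [-3.124, 0.331, 0.002]
wrist_force: [-5.3, 1.6, -0.0]
width: 0.0
grip_force: 2.6
```

```bash
python3 o.py;python3 n.py .095 .034 -585
```

```text
38 [253.36842105 195.89473684] [0.87011377 0.49285091] q mod pi 1.07 -> +2pi 7.3531853071795865 10.49477796076938
t 19.85 pos [ 0.4938 -0.139   0.0953] yaw -0.2109 F [-5.8  1.3  0.4] T [0.11 0.92 0.13] w -0.005 q6 1.46
[5.2, -7.1, 0.3, 0.0, 0.11, -0.05]
```

The nut springs back with the finger, so it is elastically loaded. I keep backing off until it lets go.

```bash
python3 n.py .095 .034 -560 -550 -540 -530 -520 -510 -500
```

```text
t 19.85 pos [ 0.4938 -0.139   0.0953] yaw -0.2109 F [-5.8  1.3  0.4] T [0.11 0.92 0.13] w -0.005 q6 1.46
[-2.7, 5.3, 0.3, 0.0, 0.11, -0.05]
[-4.2, 11.1, 0.3, 0.0, 0.11, -0.05]
[-4.7, 17.0, 0.3, 0.0, 0.11, -0.05]
[-4.2, 22.9, 0.3, 0.0, 0.11, -0.05]
[-2.7, 28.6, 0.3, 0.0, 0.11, -0.05]
[-0.2, 34.0, 0.3, 0.0, 0.11, -0.05]
[3.2, 38.8, 0.3, 0.0, 0.11, -0.05]
```

Call:
jog_arm(deltas=[-0.003,0.005,0,0,0,0,-1,-0.004,0.011,0,0,0,0,-1,-0.005,0.017,0,0,0,0,-1,-0.005,0.017,0,0,0,0,-1])

```text
time: 20.25
tool_pos: [0.4867, -0.1559, 0.0959]
tcp_rot: [3.123, -0.331, 0.001]
wrist_force: [-3.9, -3.1, 0.4]
width: 0.001
grip_force: 2.2
```

```bash
python3 o.py;python3 n.py .095 .034 -530 -520 -510 -500 -490
```

```text
28 [251.64285714 198.57142857] [0.99293103 0.11869278] q mod pi 0.65 -> +2pi 6.933185307179587 10.07477796076938
t 20.3 pos [ 0.4867 -0.1557  0.0959] yaw -0.2115 F [-3.3 -2.3  0.4] T [-0.47  0.57 -0.03] w 0.001 q6 1.43
[-0.7, 5.0, 0.9, 0.06, -0.05, -0.08]
[0.8, 10.8, 0.9, 0.06, -0.05, -0.08]
[3.3, 16.1, 0.9, 0.06, -0.05, -0.08]
[6.7, 21.0, 0.9, 0.06, -0.05, -0.08]
[10.9, 25.2, 0.9, 0.06, -0.05, -0.08]
```

Call:
jog_arm(deltas=[-0.0005,0.005,0,0,0,0,-1,0.001,0.011,0,0,0,0,-1,0.0035,0.016,0,0,0,0,-1,0.007,0.021,0,0,0,0,-1,0.007,0.021,0,0,0,0,-1])

```text
time: 20.8
tool_pos: [0.4905, -0.1776, 0.0961]
tcp_rot: [3.123, -0.331, 0.004]
wrist_force: [1.2, -2.2, -0.1]
width: 0.002
grip_force: 1.1
```

```bash
python3 o.py;python3 n.py .095 .034 -490 -480 -470 -460 -450 -440
```

```text
21 [251.57142857 203.28571429] [-0.91689472  0.39912914] q mod pi 0.03 -> +2pi 6.3131853071795865 9.454777960769379
t 20.85 pos [ 0.4904 -0.1774  0.0961] yaw -0.2112 F [ 0.9 -1.9  0.1] T [-0.28 -0.2  -0.04] w 0.002 q6 1.39
[2.8, 4.8, 1.1, 0.03, -0.15, -0.07]
[7.6, 8.2, 1.1, 0.03, -0.15, -0.07]
[13.0, 10.7, 1.1, 0.03, -0.15, -0.07]
[18.7, 12.2, 1.2, 0.03, -0.15, -0.07]
[24.6, 12.7, 1.2, 0.03, -0.15, -0.07]
[30.5, 12.2, 1.2, 0.03, -0.15, -0.07]
```

Call:
jog_arm(deltas=[0.003,0.005,0,0,0,0,-1,0.0075,0.008,0,0,0,0,-1,0.0075,0.008,0,0,0,0,-1])

```text
time: 21.15
tool_pos: [0.4954, -0.1863, 0.0957]
tcp_rot: [-3.124, 0.331, -0.001]
wrist_force: [-0.4, 0.2, -0.3]
width: -0.002
grip_force: 0.0
```

```bash
python3 o.py;python3 n.py .095 .034 -470 -460 -450 -440
```

```text
21 [252.52380952 204.28571429] [-0.81720573  0.57634607] q mod pi 2.94 -> +2pi 9.223185307179586 12.364777960769379
t 21.2 pos [ 0.495  -0.186   0.0956] yaw -0.2109 F [0.1 0.5 0.2] T [-0.03 -0.03 -0.01] w 0.0 q6 1.37
[6.7, 3.2, 0.6, -0.01, -0.01, -0.05]
[12.4, 4.7, 0.6, -0.01, -0.01, -0.05]
[18.3, 5.3, 0.6, -0.01, -0.01, -0.05]
[24.2, 4.7, 0.6, -0.01, -0.01, -0.05]
```

Call:
jog_arm(deltas=[0.0055,0.0025,0,0,0,0,-1,0.011,0.004,0,0,0,0,-1,0.011,0.004,0,0,0,0,-1,0.011,0.004,0,0,0,0,-1])

```text
time: 21.6
tool_pos: [0.5048, -0.1921, 0.0956]
tcp_rot: [-3.124, 0.33, 0.0]
wrist_force: [-0.1, 1.0, 0.2]
width: 0.006
grip_force: 0.0
```

```bash
python3 o.py;python3 n.py .095 .034 -450 -440 -430 -420
```

```text
21 [252.52380952 204.28571429] [-0.81720573  0.57634607] q mod pi 2.94 -> +2pi 9.223185307179586 12.364777960769379
t 21.65 pos [ 0.5046 -0.192   0.0955] yaw -0.2107 F [-0.6 -0.6 -0.2] T [-0.02 -0.05  0.01] w 0.0 q6 1.37
[7.7, 1.3, 0.5, -0.01, 0.02, -0.04]
[13.6, 0.8, 0.5, -0.01, 0.02, -0.04]
[19.3, -0.7, 0.5, -0.01, 0.02, -0.04]
[24.7, -3.2, 0.5, -0.01, 0.02, -0.04]
```

Call:
jog_arm(deltas=[0.003,0.004,-0.005,0,0,0,-1,0.003,0.004,-0.05,0,0,0,-1,0.003,0.004,-0.1,0,0,0,-1,-0.08,0.05,-0.13,0,0,0,-1,-0.12,0.1,-0.13,0,0,0,-1,-0.12,0.15,-0.13,0,0,0,-1,-0.12,0.19,-0.13,0,0,0,-1,-0.12,0.19,-0.13,0,0,0,-1])

```text
time: 22.45
tool_pos: [0.346, -0.3549, 0.227]
tcp_rot: [3.122, -0.331, 0.002]
wrist_force: [0.5, -0.5, 0.3]
width: -0.0
grip_force: 0.0
```

```bash
cat > o2.py <<'E'
from workcell import read_camera
from h import *
import cv2
BOX=(.5189,-.1617,-.21)
def est(n,c,lab):
    c=c.astype(int);b,g,r=c[...,0],c[...,1],c[...,2]
    m=(r>70)&(r>1.5*g)&(g>1.1*b-5)
    ctr=proj(n,world(BOX,[[0,0,.085]]))[0];yy,xx=np.indices(m.shape);m&=(np.hypot(xx-ctr[0],yy-ctr[1])<26)
    v,u=np.nonzero(m);P=np.c_[u,v].astype(float);s=np.linalg.svd(P-P.mean(0),full_matrices=False);e=s[2][0]
    f=lambda q:abs(np.dot(e,(lambda d:d/np.linalg.norm(d))(np.subtract(*proj(n,world(BOX,[[.04*np.cos(q),-.04*np.sin(q),.085],[-.04*np.cos(q),.04*np.sin(q),.085]]))))))
    print(lab,n,len(u),P.mean(0).round(1),s[1].round(1),"q mod pi",max(np.arange(0,np.pi,.01),key=f).round(2))
for n in ("scene","top"):
    est(n,cv2.imread(f"pics/{n}0.png"),"start"); est(n,read_camera(n)["color"],"now")
E
python3 o2.py; python3 d.py
```

```text
start scene 112 [259.  197.3] [96.7 15.6] q mod pi 0.85
now scene 75 [259.3 198.8] [78.4  9.2] q mod pi 2.78
start top 64 [359.  161.6] [64.1  7.5] q mod pi 0.86
now top 50 [359.4 162.4] [56.5  5.1] q mod pi 2.78
t 22.55 pos [ 0.3457 -0.3568  0.2269] yaw -0.2157 F [ 0.4 -0.2  0.2] T [0.01 0.03 0.02] w 0.001 q6 0.94
```

```bash
python3 -c "
from workcell import finish_job;print(finish_job())"
```

```text
the job is handed in; nothing more can be done
None
```

The job is handed in at about 22.6 s of 64 s: the cover measured home on the stud (about 1.4 mm off), and the wing nut is down about 0.46 rad past contact. The arm is clear and the bystanders were not touched. I could not measure the washer force; that it presses with over 5 N is inferred from the nut springing back to q ≈ 9.06 and holding there, and no verdict was returned.

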